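# Stopper the flask, carry the bearing tray level and hold it over the screw dish

## Robot

A 6-joint arm with a two-finger parallel gripper is mounted at the origin on a cart in front of the work surface, level with it; the furniture and walls round the work are solid. World frame = base frame: x ahead of the robot, y to its left, z up, the work surface at z = 0. Lengths are in mm, angles in rad, forces in N, time in s.
With the tool pointing down it reaches from about 275 to 1000 mm from the base axis. Payload 8.4 kg.
Tool frame: the origin (TCP) lies between the finger pads; the fingertips stand r.tips_ahead ahead of it and the grasp point (between the pads) lies 6 mm ahead of it (r.tips_ahead is the distance from the TCP to the fingertips, in mm); z points along the fingers, y is the line along which they close (so a half turn about z gives the same grasp; the last joint's range is limited). The gripper opens to 85 mm and grips with 20 to 120 N. Pads are 22 mm wide; open, the fingers measure 114 mm over their backs; the gripper's body (76 mm by 85 mm) begins 54 mm behind the grasp point. The pads swing forward as they close: fully open they stand 13 mm farther back than shut.
Start: joints at [-1.317, 0.353, 1.633, -0, 1.155, -0.002], TCP at [158.136, -604.666, 256.281] pointing down, gripper open.
Joint ranges: [-2.63, 2.63], [-0.92, 2.1], [0.06, 2.66], [-1.3, 4.44], [0, 2.69], [-3.02, 3.02]. Speed limits (rad/s): [2.22, 2.22, 2.79, 3.14, 3.14, 3.14].

## Interface

Orientations are given as [roll, pitch, yaw] about the fixed x, y, z axes, in that order (R = Rz(yaw) Ry(pitch) Rx(roll)).
In Python, from rig import r gives the robot as it stands.
- The arm moves only by the tool carry_out, never from a script. Its arguments are lists of equal length, an entry for each row: "delta_pos": the shift along the tool's x, y, z in m, a list of three; "rot": the turn, a rotation vector about the tool's x, y, z in degrees, a list of three. A call has 1 to 8 rows; each row is the pose to reach, as a shift and turn from the pose commanded when the call began, along the tool's axes at that moment; what a row does not reach only later rows make up. A row lasts 1/8 s, in which the tool goes at most 62.5 mm and 10.7 degrees, less where a joint would pass 70% of its speed; a pose out of reach is approached as far as the arm can. A call with a gripper value outside its range is refused whole. "claw" is the finger opening in m, from 0 to 0.0854, set as the call begins (left out, the last holds). The fingers move at their own pace and stop on an object; "grip_force" is the grip in N (left out, the last holds). Time passes only in rows, so rows that repeat a pose let the fingers close. It gives the time, the measured TCP pose, the force, the opening and the grip force at its end, in the units of the state.
- r.sense(): the state, without advancing time (a new reading comes with each control period).
- r.grab_frame(name): name is "scene" or "top" or "wrist"; returns the picture (420x560x3 uint8, blue, green, red); there is no depth.
- r.camera_info(name): a dict with "fx", "fy", "cx", "cy" (pixels), "pose" (4x4, takes a point from camera to world coordinates); the wrist camera has in their place "hand_eye" (4x4, takes a point from camera to tool coordinates, whose origin is the TCP and whose axes are the flange's). Camera axes: x right, y down, z forward; pixel columns grow to the right and rows downward; lengths in mm; the calibration is good to about 2 mm. A picture is of the moment at which its call begins: read the wrist's pose just before it. camera_info takes no time and is no camera call.
- r.sign_off(): hands the job in; it is judged then, once.
Trained networks look in the newest picture that a camera, given by its name, has taken for a name from the list of things; names that differ only in an ending like _2 or _b are one class to them, and where a whole thing is asked for, a point or a joint stands for the part that bears it (a point fixed in the world has none). Each returns a list of dicts, best first, with "p" (0 to 1); they miss things now and then, are a little off and sometimes report something else, mostly with a low value. They report only what shows in the picture. A call takes as long as a camera call.
- r.recognise(thing, camera): "box" ([left, top, right, bottom] in pixels, round what is visible of it).
- r.cut_out(thing, camera): "mask" (420x560 bool, what is visible of it) and "box" ([left, top, right, bottom] in pixels, round what is visible of it).
The state is a dict: "clock": time; "qpos": joint angles; "qvel": joint speeds; "joint_efforts": joint torques, N m; "eef_pos": TCP position; "tcp_rot": TCP orientation; "contact_force": force on the tool from outside, world axes, zero at the start; "wrist_torque": the same for the moment, N m; "opening": opening from 0.0 (shut) to 1.0 (fully open); "grasp_force": force on a finger pad.
Only numpy, scipy, OpenCV 4.12 (cv2) and the standard library are available. Lean on these libraries where they do the work, as an engineer would, in place of code of your own. Each camera call takes 0.05 s, during which the arm holds its last target. There are 200 camera calls.

## Task

Take the stopper from its wooden stand and set it fully home in the neck of the amber flask on the tray, collar down on the rim, and let go of it. Then pick up the tray by its red handle, carry it level so that the loose steel ball stays in its pocket, and hold it level and still with its middle over the screw dish, its underside at about the height of the tops of the truck's tyres or a little higher, touching nothing else. Finish while still holding it there; leave the dish and the other things on the bench where they are.

Things in the scene. Friction and masses are not known exactly. Their poses are not given: they have to be found in the camera images.
- stopper_knob (a point): Stopper, loose, 52 mm tall over all: at the top a black round knob, 22 mm across and 24 mm tall, to hold it by; under it a black collar disc, 33 mm across and 4 mm thick; below the collar a tapered cork plug, 24 mm long, 22 mm across under the collar and 15 mm at the foot. At the start it stands upright in the wooden stand. This point is the middle of the knob, 40 mm above the plug's foot and 16 mm above the collar's underside; z points up along the stopper.
- stopper_collar (a point): Point on the stopper's axis in the plane of the collar's underside (the face that comes to rest on the flask's rim), 16 mm below the middle of the knob.
- stand: Wooden stopper stand, a fixed block 56 x 56 x 28 mm with a hole that the plug stands in, the collar resting on the block's top. Origin: centre of its underside on the bench.
- tray_handle (a point): Carrying tray, loose, about 0.35 kg (varies by a fifth): a shallow aluminium pan 170 mm (its x) x 84 mm (its y), walls 14 mm high, with a red grip bar over its middle. This point is the centre of the grip bar, 90 mm above the pan's underside, straight above the centre of mass. The bar is 66 mm long (x), 18 mm wide (y), 30 mm high and stands on two thin posts; it is free all round and is held across its width, along y. Axes: x along the tray towards the flask, z up.
- tray: The same tray; origin at the centre of the pan's underside, axes as above. The side of the fixed red truck shell leans out over the bench as far as x = 0.48 behind the tray, so lift straight up.
- flask_mouth (a point): Amber flask fixed in the tray at its +x end, 58 mm from the middle: 46 mm across at the foot, with an upright neck 37 mm across its rim and a bore of 26 mm. This point is the centre of the rim, 63 mm above the pan's underside (27 mm below the middle of the grip bar).
- ball_pocket (a point): White round pocket on a brass disc in the tray at its -x end, 58 mm from the middle: 30 mm inside, with a rim only 3 mm high. This point is where the ball's centre is when the ball lies in the middle of the pocket, 19 mm above the pan's underside.
- ball_center (a point): Centre of the loose steel bearing ball, 20 mm across, that lies in the pocket and can roll up to 8 mm about its middle. It stays in so long as the tray is not tipped or jerked strongly.
- dish: Round steel screw dish, 108 mm across, 20 mm high, loose on the bench. Origin: centre of its underside. It stands in the bay between the two near wheels of the truck chassis; tray and stand are on the other side of the near left wheel, in front of the red truck shell, side by side in either order.
- truck_chassis: Big open truck chassis on four knobbly wheels, fixed, at the right of the bench; its wheels are 200 mm high and must be passed over. Its near left wheel stands from about y = 0.05 to -0.15, its near right wheel from y = -0.44 to -0.64, both from x = 0.35 to 0.46. Origin: on the bench under the middle of the chassis.
- black_tape: Bystander: roll of black tape, 65 mm across, 18 mm high, lying flat near the left end. Origin: centre of its underside.
- glue: Bystander: small orange glue bottle, 33 mm across, 90 mm high, standing in the gap between the red truck shell and the truck chassis. Origin: centre of its underside.
- gear: Bystander: black spur gear, 68 mm across, 12 mm high, lying flat in the same gap, nearer the robot. Origin: centre of its underside.
- motor: Bystander: black electric motor with a red band, 56 x 66 x 38 mm, lying in the bay between the near wheels, at its left (+y) side. Origin: centre of its underside.
- pinion: Bystander: small steel pinion gear, 28 mm across, 13 mm high, in the same bay, nearer the robot. Origin: centre of its underside.

How it is judged (in metres and radians):
On the way, in this order (a step that is already met when the one before it is completed fails the run):
1. the stopper sits fully home in the flask's neck, let go, with the tray still standing on the bench (horizontal distance between stopper_collar and flask_mouth below 0.006 m and z of stopper_collar in the frame of flask_mouth between -0.006 and 0.004 m and contact force between stopper and the fingers below 0.1 N and height (world z) of tray below 0.01 m), for 0.2 s.
2. the gripper lifts the tray clear of the bench, ball in its pocket and stopper in the neck (horizontal distance between stopper_collar and flask_mouth below 0.006 m and z of stopper_collar in the frame of flask_mouth between -0.006 and 0.004 m and distance between ball_center and ball_pocket below 0.012 m and height (world z) of tray above 0.05 m and contact force between tray and the fingers above 1 N), for 0.2 s.
At the end, for the whole second after the job is handed in: Gripper holds the tray still, level within 8 degrees, middle within 40 mm of the dish's (from above), underside 160-320 mm above the bench, touching neither truck nor dish; ball within 12 mm of its pocket's middle; stopper collar within 4 mm of the rim, 6 mm off centre; dish moved under 20 mm (horizontal distance between stopper_collar and flask_mouth below 0.006 m and z of stopper_collar in the frame of flask_mouth between -0.006 and 0.004 m and distance between ball_center and ball_pocket below 0.012 m and horizontal distance between tray and dish below 0.04 m and height (world z) of tray between 0.16 and 0.32 m and angle between tray's own z axis and vertical below 0.14 rad and linear speed of tray below 0.03 m/s and angular speed of tray below 0.15 rad/s and contact force between tray and the fingers above 1 N and contact force between tray and truck_chassis below 0.1 N and contact force between tray and dish below 0.1 N and distance of dish from where it was at the start of the episode below 0.02 m); the arm keeps its last pose, push and grip.
It fails at once if the ball leaves its pocket (distance between ball_center and ball_pocket above 0.018 m).
It fails at once if the tray is tipped more than 20 degrees (angle between tray's own z axis and vertical above 0.35 rad).
It fails at once if the tray is lifted while the stopper is out of the neck (height (world z) of tray above 0.03 m and distance between stopper_collar and flask_mouth above 0.015 m).
It fails at once if a bystander or the dish is pushed more than 30 mm out of place (distance of any of black_tape, glue, gear, motor, pinion, dish from where it was at the start of the episode above 0.03 m).
It also fails if it takes over 61 s, if anything falls off the work surface, if the arm or the gripper's body presses on something with over 40 N, if the wrist force passes 120 N, or if a joint passes its speed limit or range.

## Working session

There is one attempt and no reset: what is moved stays moved. The work goes in short steps, Python scripts to look and compute and a tool call to move; the robot and the scene stay as the last step left them, time stands still between calls to the robot, and variables do not carry over. Pictures are saved under pics/ and viewed, at most 10 in all, crops included, and the job is handed in when it is done.

Besides the shell and the picture viewer there is one more tool, called after "Call:" as name(argument=value, ...), one argument or row to a line, values as JSON. carry_out: Moves the arm, as the interface text tells. Its arguments: {"type":"object","properties":{"delta_pos":{"type":"array","items":{"type":"array","items":{"type":"number"}}},"rot":{"type":"array","items":{"type":"array","items":{"type":"number"}}},"claw":{"type":"number"},"grip_force":{"type":"number"}},"required":["delta_pos","rot"]}

```bash
mkdir -p pics; ls
cat > h.py <<'E'
import numpy as np, cv2
from rig import r
from scipy.spatial.transform import Rotation as R
def info(n):
    c=r.camera_info(n)
    K=np.array([[c['fx'],0,c['cx']],[0,c['fy'],c['cy']],[0,0,1]])
    if 'pose' in c: P=np.array(c['pose'])
    else:
        s=r.sense(); T=np.eye(4); T[:3,:3]=R.from_euler('xyz',s['tcp_rot']).as_matrix(); T[:3,3]=s['eef_pos']; P=T@np.array(c['hand_eye'])
    return K,P
def ray(K,P,uv):
    d=P[:3,:3]@np.linalg.inv(K)@np.array([uv[0],uv[1],1.]); return P[:3,3],d
def atz(K,P,uv,z):
    o,d=ray(K,P,uv); return o+d*(z-o[2])/d[2]
def proj(K,P,X):
    p=np.linalg.inv(P)@np.append(X,1); p=K@p[:3]; return p[:2]/p[2]
E
python3 - <<'E'
from h import *
for n in ('scene','top'):
    im=r.grab_frame(n); cv2.imwrite(f'pics/{n}0.png',im)
    K,P=info(n); print(n,K[0,0],P[:3].round(2).tolist())
    for t in ['stopper_knob','stand','tray_handle','tray','flask_mouth','ball_pocket','ball_center','dish']:
        for d in r.recognise(t,n)[:2]:
            b=d['box']; print(t,round(d['p'],2),np.round(b).tolist(), atz(K,P,((b[0]+b[2])/2,(b[1]+b[3])/2),0).round().tolist())
s=r.sense();print(s, r.tips_ahead, r.camera_info('wrist'))
E
```

```text
pics
scene 401.9305320663353 [[-0.62, -0.41, 0.68, -353.82], [-0.79, 0.31, -0.53, 743.19], [0.01, -0.86, -0.51, 721.92]]
stopper_knob 0.43 [222.0, 264.0, 232.0, 277.0] [438.0, 315.0, 0.0]
stand 0.84 [210.0, 270.0, 245.0, 288.0] [404.0, 334.0, 0.0]
stand 0.37 [220.0, 263.0, 231.0, 275.0] [446.0, 315.0, 0.0]
tray_handle 0.56 [242.0, 227.0, 302.0, 280.0] [426.0, 167.0, 0.0]
tray 0.62 [242.0, 226.0, 303.0, 281.0] [425.0, 165.0, 0.0]
flask_mouth 0.69 [212.0, 266.0, 245.0, 289.0] [409.0, 328.0, 0.0]
flask_mouth 0.64 [243.0, 224.0, 299.0, 282.0] [429.0, 168.0, 0.0]
ball_pocket 0.91 [245.0, 222.0, 301.0, 280.0] [434.0, 157.0, 0.0]
ball_center 0.24 [271.0, 224.0, 291.0, 234.0] [516.0, 64.0, 0.0]
top 456.8295474643713 [[0.02, -1.0, 0.07, 392.97], [-1.0, -0.02, -0.02, 75.5], [0.02, -0.06, -1.0, 1385.83]]
stopper_knob 0.41 [196.0, 223.0, 208.0, 234.0] [395.0, 336.0, 0.0]
stopper_knob 0.39 [372.0, 226.0, 379.0, 234.0] [402.0, -188.0, 0.0]
stand 0.74 [189.0, 218.0, 215.0, 241.0] [391.0, 335.0, 0.0]
stand 0.43 [235.0, 197.0, 268.0, 253.0] [408.0, 187.0, 0.0]
tray_handle 0.63 [237.0, 200.0, 266.0, 2
[... 951 characters left out ...]
rray([ 3.14157314e+00, -2.78113510e-05,  2.55795706e-01]), 'contact_force': array([-0.36343671, -0.23096705, -0.17614548]), 'wrist_torque': array([ 0.00891401, -0.04738948,  0.01087137]), 'grasp_force': 0.0, 'opening': 1.0038515731258728} 25.0 {'fx': 315.9518205199544, 'fy': 315.9518205199544, 'cx': 273.67766052175307, 'cy': 209.38151882869025, 'hand_eye': array([[ 5.77251344e-05, -9.45926124e-01, -3.24382128e-01,
         8.25545007e+01],
       [ 9.99999903e-01,  1.95971497e-04, -3.93515607e-04,
         4.92787866e-01],
       [ 4.35806344e-04, -3.24382074e-01,  9.45926044e-01,
        -1.17079910e+02],
       [ 0.00000000e+00,  0.00000000e+00,  0.00000000e+00,
         1.00000000e+00]])}
```

Run:
```python
import cv2,numpy as np
a=cv2.imread('pics/scene0.png')[200:310,190:320]; b=cv2.imread('pics/top0.png')[140:270,170:300]
c=cv2.imread('pics/scene0.png');d=cv2.imread('pics/top0.png')
t=np.hstack([cv2.resize(x,(400,300),interpolation=2) for x in(a,b)]);u=np.hstack([cv2.resize(x,(400,300)) for x in(c,d)])
cv2.imwrite('pics/c0.png',np.vstack([t,u]))
```

```text
(no output)
```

View pics/c0.png

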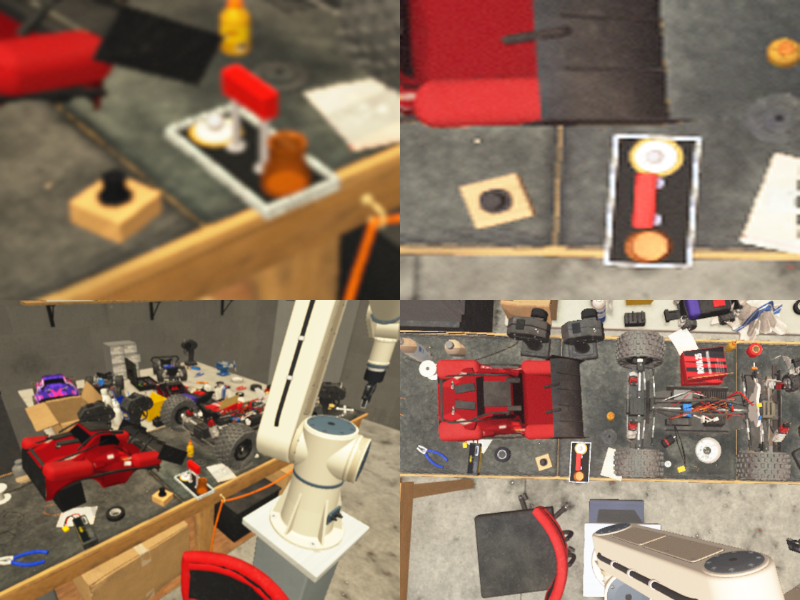

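Call:
carry_out(
  delta_pos=[
    [0.035, -0.037, -0.018],
    [0.07, -0.074, -0.036],
    [0.105, -0.111, -0.054],
    [0.14, -0.148, -0.072],
    [0.175, -0.185, -0.09],
    [0.21, -0.222, -0.108],
    [0.245, -0.259, -0.126],
    [0.276, -0.295, -0.144],
  ],
  rot=[
    [0, 0, -10],
    [0, 0, -20],
    [0, 0, -30],
    [0, 0, -40],
    [0, 0, -50],
    [0, 0, -60],
    [0, 0, -70],
    [0, 0, -80],
  ],
  claw=0.05,
  grip_force=30,
)

```text
clock: 1.9
eef_pos: [351.0, -247.9, 401.1]
tcp_rot: [3.141, 0.0, 1.658]
contact_force: [0.6, 0.3, 0.1]
opening: 0.586
grasp_force: 0.0
```

```bash
cat >> h.py <<'E'
def mv(X,yaw,ref=None):
    """delta in tool axes (m) and rot (deg) from ref pose (default measured) to world X(mm), yaw, tool down"""
    s=r.sense(); p=s['eef_pos']; A=R.from_euler('xyz',s['tcp_rot'])
    d=A.inv().apply(np.array(X)-p)/1000; w=(A.inv()*R.from_euler('xyz',[np.pi,0,yaw])).as_rotvec(degrees=True)
    print('at',p.round(1),s['tcp_rot'].round(3),'t',round(s['clock'],2),'delta',d.round(4),'rot',w.round(1),'q6',s['qpos'][5].round(2)); return d,w
E
python3 -c "
from h import *
mv([330,260,300],np.pi)"
```

```text
at [ 351.  -247.9  401.1] [3.141 0.    1.658] t 1.9 delta [0.5078 0.0231 0.1009] rot [  0.    0.1 -85. ] q6 -0.71
```

Call:
carry_out(
  delta_pos=[
    [0.06, 0.003, 0.01],
    [0.12, 0.006, 0.02],
    [0.18, 0.009, 0.03],
    [0.24, 0.012, 0.04],
    [0.3, 0.015, 0.055],
    [0.36, 0.018, 0.07],
    [0.42, 0.021, 0.085],
    [0.475, 0.023, 0.1],
  ],
  rot=[
    [0, 0, -10.6],
    [0, 0, -21.2],
    [0, 0, -31.9],
    [0, 0, -42.5],
    [0, 0, -53],
    [0, 0, -63.7],
    [0, 0, -74.4],
    [0, 0, -85],
  ],
)

```text
clock: 2.9
eef_pos: [334.4, 228.2, 300.2]
tcp_rot: [3.141, 0.001, -3.141]
contact_force: [0.8, -0.2, 0.7]
opening: 0.583
grasp_force: 0.0
```

Call:
carry_out(
  delta_pos=[
    [0, 0, 0],
    [0, 0, 0],
  ],
  rot=[
    [0, 0, 0],
    [0, 0, 0],
  ],
)

```text
clock: 3.15
eef_pos: [334.7, 225.7, 300.3]
tcp_rot: [-3.141, -0.0, 3.136]
contact_force: [-0.1, -0.3, 0.3]
opening: 0.587
grasp_force: 0.0
```

Run:
```python
from h import *
K,P=info('wrist')
im=r.grab_frame('wrist'); cv2.imwrite('pics/w0.png',im); np.savez('w0.npz',K=K,P=P)
mv([330,260,300],np.pi)
for t in ['stopper_knob','stand','tray_handle','tray','flask_mouth','ball_pocket','ball_center']:
    for d in r.cut_out(t,'wrist')[:2]:
        b=d['box']; m=d['mask']; c=np.argwhere(m).mean(0)[::-1]
        print(t,round(d['p'],2),np.round(b).tolist(),c.round(1),cv2.minAreaRect(np.argwhere(m)[:,::-1].astype(np.float32)))
```

```text
at [334.9 225.2 300.5] [-3.141  0.     3.134] t 3.2 delta [0.0052 0.0347 0.0005] rot [-0.   0.  -0.4] q6 -0.97
stopper_knob 0.71 [347.0, 213.0, 373.0, 236.0] [357.6 222.7] ((357.0, 223.0), (26.0, 26.0), 90.0)
stand 0.9 [327.0, 193.0, 380.0, 244.0] [353.6 215.2] ((354.8976745605469, 216.9927520751953), (45.94493865966797, 44.45915222167969), 72.25532531738281)
tray_handle 0.88 [211.0, 152.0, 277.0, 275.0] [244.9 212.9] ((244.0, 215.0), (120.0, 66.0), 90.0)
tray 0.84 [213.0, 159.0, 278.0, 277.0] [244.8 213. ] ((244.0, 215.5), (119.0, 64.0), 90.0)
flask_mouth 0.94 [211.0, 153.0, 279.0, 273.0] [244.8 213.1] ((243.5, 215.5), (119.0, 65.0), 90.0)
ball_pocket 0.88 [214.0, 156.0, 277.0, 273.0] [244.9 213.1] ((244.0, 215.49996948242188), (63.99999237060547, 118.99998474121094), 0.0)
ball_center 0.43 [248.0, 255.0, 254.0, 265.0] [249.6 259.5] ((250.0, 259.5), (9.0, 4.0), 90.0)
```

View pics/w0.png

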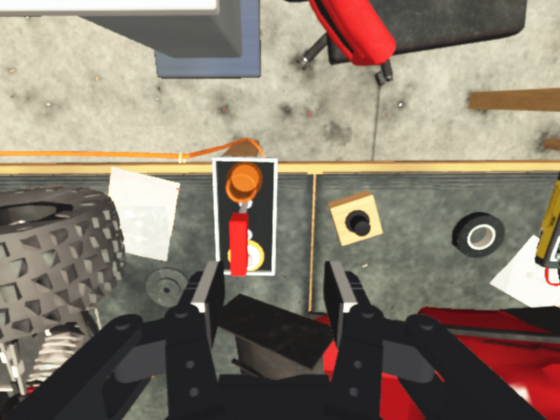

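The wrist view shows the tray (box 213–278 × 158–276) with the flask mouth near (244,181), the red bar at (239,244), and the stopper knob at (358,222) on its stand.

Run:
```python
from h import *
z=np.load('w0.npz');K,P=z['K'],z['P']
im=cv2.imread('pics/w0.png')
cv2.imwrite('pics/w0c.png',cv2.resize(im[150:285,200:390],(760,540),interpolation=2))
print('cam',P[:3,3].round(1))
# knob: dark blob
print('knob',atz(K,P,(357.6,222.7),66).round(1))
print('mouth',atz(K,P,(244,181),63).round(1))
for c in [(213,158),(278,159),(275,275),(215,275)]: print('pan',atz(K,P,c,14).round(1))
hsv=cv2.cvtColor(im,cv2.COLOR_BGR2HSV)
m=((hsv[...,0]<5)|(hsv[...,0]>172))&(hsv[...,1]>170)&(hsv[...,2]>90)
m[:150]=0;m[285:]=0;m[:,:205]=0;m[:,290:]=0
q=np.argwhere(m)[:,::-1].astype(np.float32);print(q.min(0),q.max(0),cv2.minAreaRect(q))
```

```text
cam [250.9 225.6 417.4]
knob [387.5 324.6  66. ]
mouth [336.5 190.8  63. ]
pan [318.  147.5  14. ]
pan [319.8 230.5  14. ]
pan [488.3 225.9  14. ]
pan [487.8 138.9  14. ]
[229. 213.] [247. 275.] ((238.0, 244.0), (62.0, 18.0), 90.0)
```

View pics/w0c.png

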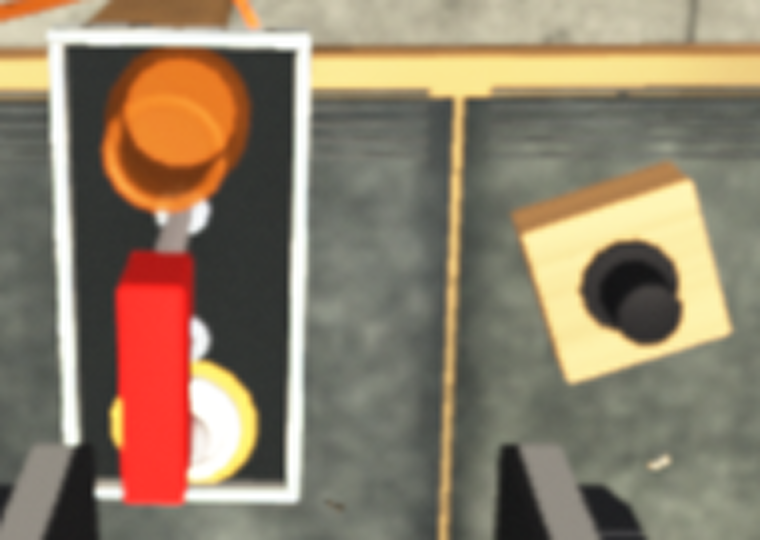

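Run:
```python
from h import *
z=np.load('w0.npz');K,P=z['K'],z['P']
for n,c,h in [('collar',(632,289),32),('knobtop',(650,314),56),('rim',(167,147),63),('bar',(154,395),105),('barN',(154,288),105),('barF',(155,503),105),('c1',(48,30),14),('c2',(312,35),14),('c3',(300,502),14),('pocket',(198,425),9)]:
    print(n,atz(K,P,(200+c[0]/4,150+c[1]/4),h).round(1))
```

```text
collar [400.  334.6  32. ]
knobtop [399.  334.1  56. ]
rim [343.3 188.   63. ]
bar [402.  186.2 105. ]
barN [370.8 187.5 105. ]
barF [435.5 185.1 105. ]
c1 [317.3 146.2  14. ]
c2 [319.4 230.5  14. ]
c3 [489.1 225.9  14. ]
pocket [460.4 189.4   9. ]
```

```bash
python3 -c "
from h import *
mv([399.5,334.4,130],3.11)"
```

```text
at [335.2 225.3 300.5] [3.141 0.    3.134] t 3.55 delta [-0.0634  0.1095  0.1706] rot [0.  0.  1.4] q6 -0.98
```

Call:
carry_out(
  delta_pos=[
    [-0.016, 0.027, 0.042],
    [-0.032, 0.055, 0.085],
    [-0.048, 0.082, 0.128],
    [-0.063, 0.109, 0.17],
    [-0.063, 0.109, 0.17],
    [-0.063, 0.109, 0.17],
  ],
  rot=[
    [0, 0, 1.4],
    [0, 0, 1.4],
    [0, 0, 1.4],
    [0, 0, 1.4],
    [0, 0, 1.4],
    [0, 0, 1.4],
  ],
)

```text
clock: 4.3
eef_pos: [398.4, 334.0, 130.6]
tcp_rot: [-3.141, -0.0, 3.111]
contact_force: [0.4, -1.0, -0.1]
opening: 0.585
grasp_force: 0.0
```

Run:
```python
from h import *
K,P=info('wrist')
im=r.grab_frame('wrist'); cv2.imwrite('pics/w1.png',im); np.savez('w1.npz',K=K,P=P)
mv([399.5,334.4,60],3.11)
d=r.cut_out('stopper_knob','wrist')
if d: print(d[0]['p'],d[0]['box'])
for h,rr in((56,11),(32,16.5)):
  t=np.linspace(0,2*np.pi,60)
  pts=np.array([proj(K,P,[399.5+rr*np.cos(a),334.4+rr*np.sin(a),h]) for a in t])
  cv2.polylines(im,[np.round(pts).astype(int)],True,(0,255,0),1)
cv2.imwrite('pics/w1c.png',im)
```

```text
at [398.7 334.1 131.3] [3.141e+00 1.000e-03 3.111e+00] t 4.35 delta [-0.0008  0.0002  0.0713] rot [0. 0. 0.] q6 -0.85
0.57 [255.8, 203.3, 295.8, 249.1]
```

View pics/w1c.png

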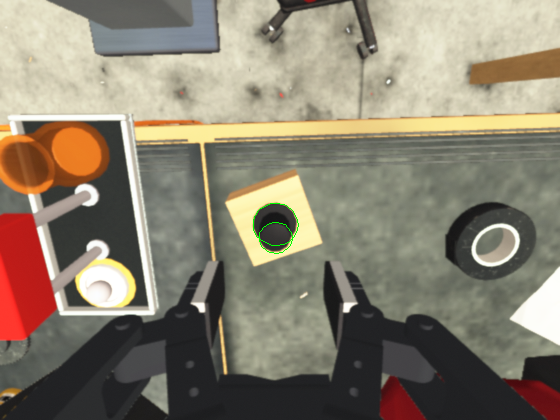

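The predicted circles at (276,226) and (276,237) match the collar and knob, so I'm descending.

Call:
carry_out(
  delta_pos=[
    [-0.001, 0, 0.03],
    [-0.001, 0, 0.055],
    [-0.001, 0, 0.071],
    [-0.001, 0, 0.071],
    [-0.001, 0, 0.071],
  ],
  rot=[
    [0, 0, 0],
    [0, 0, 0],
    [0, 0, 0],
    [0, 0, 0],
    [0, 0, 0],
  ],
)

```text
clock: 5.03
eef_pos: [400.1, 334.8, 60.3]
tcp_rot: [3.141, 0.001, 3.111]
contact_force: [-1.2, 1.0, 0.3]
opening: 0.586
grasp_force: 0.0
```

Call:
carry_out(
  delta_pos=[
    [0, 0, 0],
    [0, 0, 0],
    [0, 0, 0],
    [0, 0, 0],
    [0, 0, 0],
    [0, 0, 0],
  ],
  rot=[
    [0, 0, 0],
    [0, 0, 0],
    [0, 0, 0],
    [0, 0, 0],
    [0, 0, 0],
    [0, 0, 0],
  ],
  claw=0.01,
  grip_force=30,
)

```text
clock: 5.78
eef_pos: [399.9, 334.8, 60.1]
tcp_rot: [3.141, 0.001, 3.111]
contact_force: [-0.2, -0.4, 6.4]
opening: 0.243
grasp_force: 29.1
```

Call:
carry_out(
  delta_pos=[
    [0, 0, -0.03],
    [0, 0, -0.08],
    [0, 0, -0.12],
    [0.02, -0.03, -0.12],
    [0.056, -0.07, -0.12],
    [0.056, -0.07, -0.12],
    [0.056, -0.07, -0.12],
  ],
  rot=[
    [0, 0, 0],
    [0, 0, 0],
    [0, 0, 0],
    [0, 0, 0],
    [0, 0, 0],
    [0, 0, 0],
    [0, 0, 0],
  ],
)

```text
clock: 6.65
eef_pos: [342.0, 266.6, 179.9]
tcp_rot: [3.14, 0.001, 3.111]
contact_force: [0.8, 0.0, 0.3]
opening: 0.247
grasp_force: 29.6
```

Run:
```python
from h import *
K,P=info('wrist')
im=r.grab_frame('wrist'); cv2.imwrite('pics/w2.png',im); np.savez('w2.npz',K=K,P=P)
mv([344,188,180],3.11)
s=r.sense(); tx=s['eef_pos']
def circ(c,h,rr,col):
  t=np.linspace(0,2*np.pi,60)
  pts=np.array([proj(K,P,[c[0]+rr*np.cos(a),c[1]+rr*np.sin(a),h]) for a in t])
  cv2.polylines(im,[np.round(pts).astype(int)],True,col,1)
circ((344,188),63,18.5,(0,255,0)); circ((344,188),63,13,(255,0,0))
circ(tx[:2],tx[2]-4,11,(0,255,0)); circ(tx[:2],tx[2]-28,16.5,(0,255,0)); circ(tx[:2],tx[2]-56,7.5,(0,255,255))
cv2.imwrite('pics/w2c.png',cv2.resize(im[100:400,100:500],(800,600)))
```

```text
at [342.3 267.  179.8] [3.140e+00 1.000e-03 3.111e+00] t 6.7 delta [-0.0041 -0.0789 -0.0003] rot [0.1 0.1 0.1] q6 -0.88
```

View pics/w2c.png

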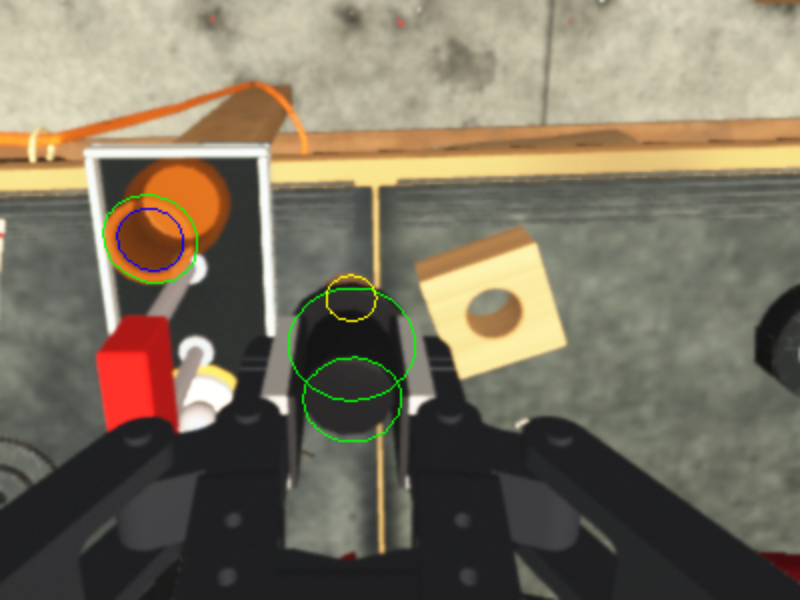

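Call:
carry_out(
  delta_pos=[
    [-0.002, -0.04, 0],
    [-0.0045, -0.079, 0],
    [-0.0045, -0.079, 0.0],
    [-0.0045, -0.079, 0.02],
    [-0.0045, -0.079, 0.03],
    [-0.0045, -0.079, 0.03],
    [-0.0045, -0.079, 0.03],
  ],
  rot=[
    [0, 0, 0],
    [0, 0, 0],
    [0, 0, 0],
    [0, 0, 0],
    [0, 0, 0],
    [0, 0, 0],
    [0, 0, 0],
  ],
)

```text
clock: 7.58
eef_pos: [343.9, 187.6, 149.5]
tcp_rot: [3.141, 0.0, 3.112]
contact_force: [-0.6, -0.4, 0.1]
opening: 0.244
grasp_force: 29.7
```

Run:
```python
from h import *
K,P=info('wrist')
im=r.grab_frame('wrist'); np.savez('w3.npz',K=K,P=P)
mv([344.5,188,97],3.11)
def circ(c,h,rr,col):
  t=np.linspace(0,2*np.pi,60)
  pts=np.array([proj(K,P,[c[0]+rr*np.cos(a),c[1]+rr*np.sin(a),h]) for a in t])
  cv2.polylines(im,[np.round(pts).astype(int)],True,col,1)
cv2.imwrite('pics/w3.png',im)
circ((344,188),63,18.5,(0,255,0))
cv2.imwrite('pics/w3c.png',np.hstack([cv2.resize(x[100:320,190:360],(400,518),interpolation=2) for x in (im,cv2.imread('pics/w3.png'))]))
```

```text
at [343.9 187.5 149.7] [3.141 0.    3.112] t 7.62 delta [-0.0006  0.0005  0.0527] rot [0.  0.  0.1] q6 -1.05
```

View pics/w3c.png

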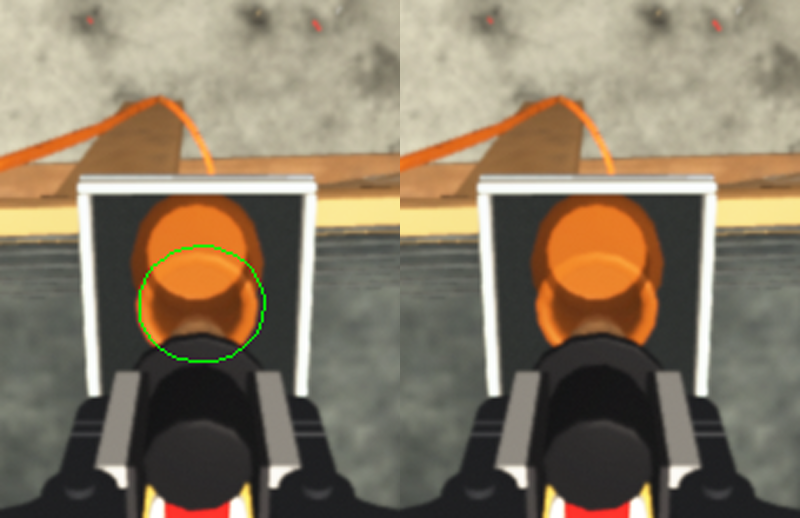

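Call:
carry_out(
  delta_pos=[
    [-0.0003, 0, 0.02],
    [-0.0003, 0, 0.035],
    [-0.0003, 0, 0.045],
    [-0.0003, 0, 0.051],
    [-0.0003, 0, 0.051],
    [-0.0003, 0, 0.051],
  ],
  rot=[
    [0, 0, 0],
    [0, 0, 0],
    [0, 0, 0],
    [0, 0, 0],
    [0, 0, 0],
    [0, 0, 0],
  ],
)

```text
clock: 8.38
eef_pos: [344.1, 187.2, 98.6]
tcp_rot: [3.141, 0.001, 3.111]
contact_force: [-0.9, -0.3, -0.5]
opening: 0.243
grasp_force: 29.7
```

Call:
carry_out(
  delta_pos=[
    [0, 0, 0.002],
    [0, 0, 0.003],
    [0, 0, 0.003],
    [0, 0, 0.003],
  ],
  rot=[
    [0, 0, 0],
    [0, 0, 0],
    [0, 0, 0],
    [0, 0, 0],
  ],
)

```text
clock: 8.88
eef_pos: [343.8, 187.1, 95.3]
tcp_rot: [3.142, 0.0, 3.111]
contact_force: [-0.5, 0.5, 0.5]
opening: 0.246
grasp_force: 29.7
```

Call:
carry_out(
  delta_pos=[
    [0, 0, 0],
    [0, 0, 0],
    [0, 0, 0],
    [0, 0, 0],
    [0, 0, 0],
  ],
  rot=[
    [0, 0, 0],
    [0, 0, 0],
    [0, 0, 0],
    [0, 0, 0],
    [0, 0, 0],
  ],
  claw=0.05,
)

```text
clock: 9.5
eef_pos: [343.8, 187.1, 95.3]
tcp_rot: [-3.142, 0.0, 3.111]
contact_force: [-0.7, 0.1, -0.7]
opening: 0.586
grasp_force: 0.0
```

Call:
carry_out(
  delta_pos=[
    [0, 0, -0.03],
    [0, 0, -0.07],
    [0, 0, -0.1],
    [0, 0, -0.1],
    [0, 0, -0.1],
  ],
  rot=[
    [0, 0, 0],
    [0, 0, 0],
    [0, 0, 0],
    [0, 0, 0],
    [0, 0, 0],
  ],
)

```text
clock: 10.12
eef_pos: [343.4, 186.9, 194.7]
tcp_rot: [-3.141, -0.0, 3.111]
contact_force: [1.1, 0.5, -1.3]
opening: 0.59
grasp_force: 0.0
```

Run:
```python
from h import *
K,P=info('wrist')
im=r.grab_frame('wrist'); np.savez('w4.npz',K=K,P=P); cv2.imwrite('pics/w4.png',im)
mv([402,186.5,200],3.11)
def circ(c,h,rr,col):
  t=np.linspace(0,2*np.pi,60)
  pts=np.array([proj(K,P,[c[0]+rr*np.cos(a),c[1]+rr*np.sin(a),h]) for a in t])
  cv2.polylines(im,[np.round(pts).astype(int)],True,col,1)
circ((344,187),91,11,(0,255,0));circ((344,187),67,16.5,(0,255,0));circ((460,184.5),12,15,(255,0,0))
q=np.array([proj(K,P,np.array([402,186.3,105])+R.from_euler('z',3.11).apply([a,b,0])) for a,b in((33,9),(33,-9),(-33,-9),(-33,9))])
cv2.polylines(im,[np.round(q).astype(int)],True,(255,255,0),1)
cv2.imwrite('pics/w4c.png',cv2.resize(im[100:400,100:500],(800,600)))
```

```text
at [343.2 186.8 194.4] [-3.141e+00 -1.000e-03  3.111e+00] t 10.18 delta [-0.0588  0.0015 -0.0057] rot [-0.  -0.1  0.1] q6 -1.05
```

View pics/w4c.png

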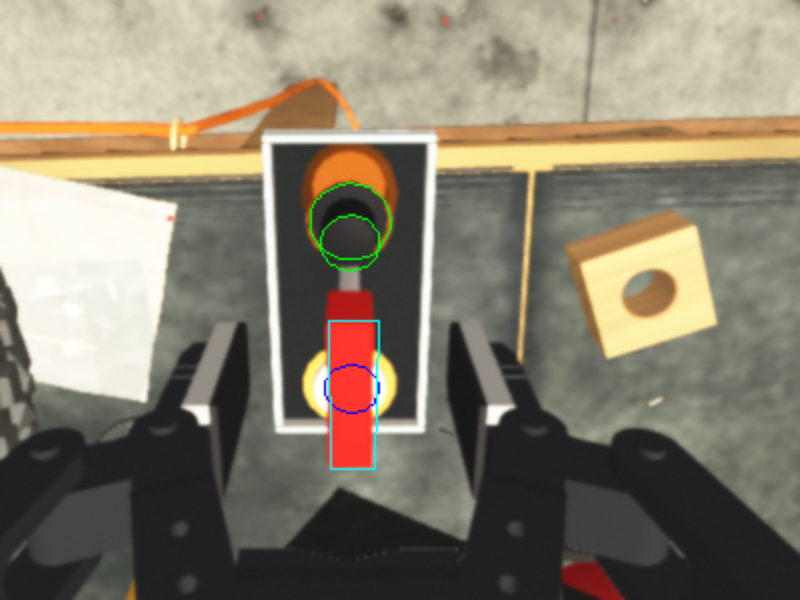

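Run:
```python
import cv2,numpy as np
f=lambda n,y,x: cv2.resize((255*(cv2.imread(f'pics/{n}.png')[y:y+70,x:x+50]/255.)**.5).astype(np.uint8),(400,560),interpolation=2)
cv2.imwrite('pics/z4.png',np.hstack([f('w4',170,250),f('w1',190,252)]))
```

```text
(no output)
```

View pics/z4.png

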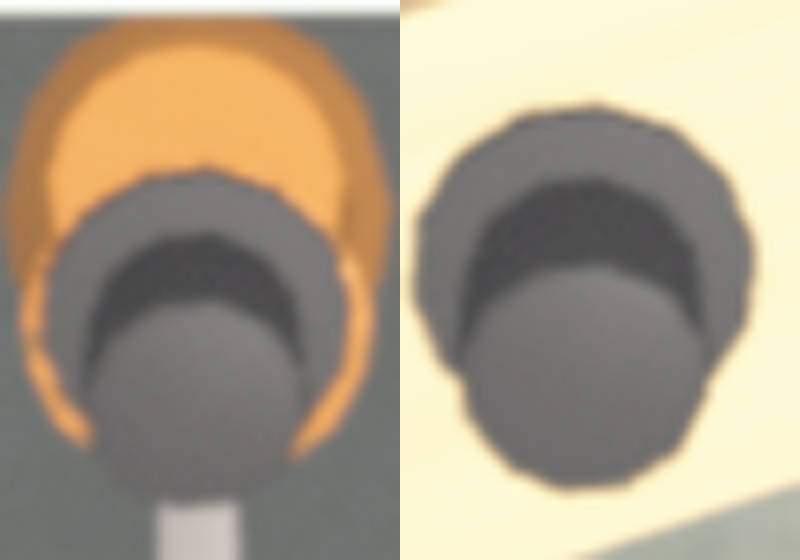

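Zoomed, the knob centre at (274.6,220.4) and collar centre at (274.8,209.8) match the predictions for a stopper fully home, so I'm moving on to the handle.

Call:
carry_out(
  delta_pos=[
    [-0.03, 0.001, 0],
    [-0.0588, 0.002, 0],
    [-0.0588, 0.002, 0.0],
    [-0.0588, 0.002, 0.03],
    [-0.0588, 0.002, 0.065],
    [-0.0588, 0.002, 0.0985],
    [-0.0588, 0.002, 0.0985],
    [-0.0588, 0.002, 0.0985],
  ],
  rot=[
    [0, 0, 0],
    [0, 0, 0],
    [0, 0, 0],
    [0, 0, 0],
    [0, 0, 0],
    [0, 0, 0],
    [0, 0, 0],
    [0, 0, 0],
  ],
)

```text
clock: 11.18
eef_pos: [402.4, 187.3, 97.2]
tcp_rot: [-3.141, -0.001, 3.111]
contact_force: [0.6, -0.1, 0.4]
opening: 0.589
grasp_force: 0.0
```

Call:
carry_out(
  delta_pos=[
    [0, 0, 0],
    [0, 0, 0],
    [0, 0, 0],
    [0, 0, 0],
    [0, 0, 0],
    [0, 0, 0],
  ],
  rot=[
    [0, 0, 0],
    [0, 0, 0],
    [0, 0, 0],
    [0, 0, 0],
    [0, 0, 0],
    [0, 0, 0],
  ],
  claw=0.005,
  grip_force=60,
)

```text
clock: 11.92
eef_pos: [403.0, 187.3, 97.5]
tcp_rot: [3.141, 0.001, 3.111]
contact_force: [-1.0, -3.1, 8.3]
opening: 0.199
grasp_force: 61.0
```

Call:
carry_out(
  delta_pos=[
    [0, 0, -0.002],
    [0, 0, -0.006],
    [0, 0, -0.012],
    [0, 0, -0.02],
    [0, 0, -0.03],
    [0, 0, -0.042],
    [0, 0, -0.054],
    [0, 0, -0.066],
  ],
  rot=[
    [0, 0, 0],
    [0, 0, 0],
    [0, 0, 0],
    [0, 0, 0],
    [0, 0, 0],
    [0, 0, 0],
    [0, 0, 0],
    [0, 0, 0],
  ],
)

```text
clock: 12.92
eef_pos: [402.7, 187.3, 163.8]
tcp_rot: [3.141, 0.0, 3.111]
contact_force: [-0.2, 0.5, -4.1]
opening: 0.203
grasp_force: 59.3
```

Call:
carry_out(
  delta_pos=[
    [0, 0, -0.014],
    [0, 0, -0.03],
    [0, 0, -0.048],
    [0, 0, -0.066],
    [0, 0, -0.084],
    [0, 0, -0.1],
    [0, 0, -0.114],
    [0, 0, -0.126],
  ],
  rot=[
    [0, 0, 0],
    [0, 0, 0],
    [0, 0, 0],
    [0, 0, 0],
    [0, 0, 0],
    [0, 0, 0],
    [0, 0, 0],
    [0, 0, 0],
  ],
)

```text
clock: 13.92
eef_pos: [402.6, 187.3, 289.7]
tcp_rot: [3.142, 0.0, 3.111]
contact_force: [-0.7, -0.1, -4.7]
opening: 0.203
grasp_force: 59.3
```

Call:
carry_out(
  delta_pos=[
    [0, 0, -0.012],
    [0, 0, -0.024],
    [0, 0, -0.036],
    [0, 0, -0.046],
    [0, 0, -0.054],
    [0, 0, -0.06],
    [0, 0, -0.062],
    [0, 0, -0.062],
  ],
  rot=[
    [0, 0, 0],
    [0, 0, 0],
    [0, 0, 0],
    [0, 0, 0],
    [0, 0, 0],
    [0, 0, 0],
    [0, 0, 0],
    [0, 0, 0],
  ],
)

```text
clock: 14.92
eef_pos: [402.6, 187.3, 350.7]
tcp_rot: [-3.142, -0.0, 3.111]
contact_force: [-0.1, 0.4, -2.7]
opening: 0.206
grasp_force: 59.3
```

Run:
```python
from h import *
mv([470,-360,350],3.11)
K,P=info('top'); im=r.grab_frame('top'); cv2.imwrite('pics/t5.png',im)
for d in r.cut_out('dish','top')[:2]:
    m=np.argwhere(d['mask'])[:,::-1].astype(np.float32); c,rad=cv2.minEnclosingCircle(m); print(d['p'],d['box'],m.mean(0),c,rad, atz(K,P,m.mean(0),15).round(1),atz(K,P,c,15).round(1))
a=cv2.resize(im[180:270,220:460],(800,300),interpolation=2)
K,P=info('wrist'); im=r.grab_frame('wrist'); cv2.imwrite('pics/w5.png',im)
b=cv2.resize(im[120:420,80:480],(400,300))
c=cv2.resize((255*(im[120:320,180:380]/255.)**.6).astype(np.uint8),(400,300),interpolation=2)
cv2.imwrite('pics/c5.png',np.vstack([a,np.hstack([b,c])]))
```

```text
at [402.6 187.3 350.7] [-3.142 -0.     3.111] t 14.93 delta [-0.084  -0.545   0.0007] rot [-0.  -0.   0.1] q6 -1.11
0.9 [414.4, 191.6, 448.6, 226.0] [431.98932 210.33226] (431.8333435058594, 210.5) 18.17363929748535 [ 464.1 -356.3   15. ] [ 463.6 -355.8   15. ]
```

View pics/c5.png

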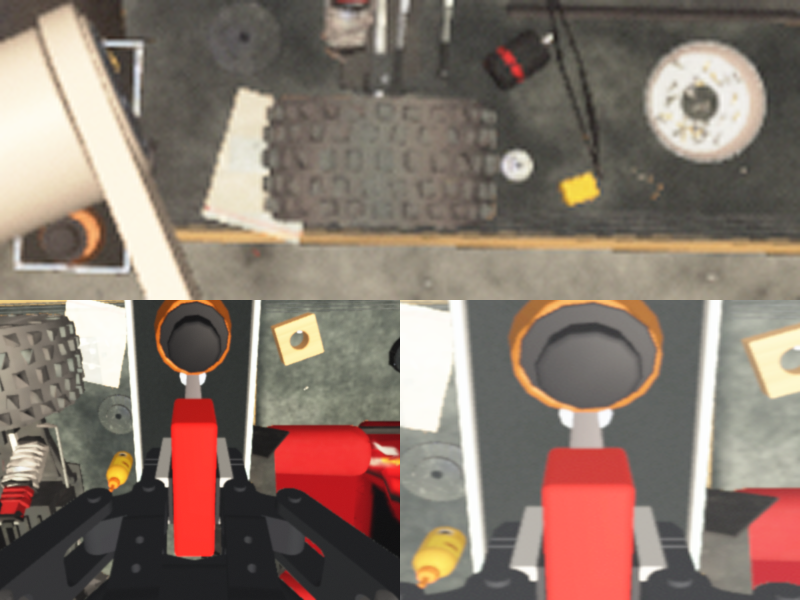

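Call:
carry_out(
  delta_pos=[
    [-0.0003, -0.002, -0.001],
    [-0.0009, -0.006, -0.002],
    [-0.0017, -0.012, -0.004],
    [-0.0029, -0.02, -0.006],
    [-0.0044, -0.03, -0.008],
    [-0.006, -0.042, -0.01],
    [-0.008, -0.056, -0.011],
    [-0.0104, -0.072, -0.012],
  ],
  rot=[
    [0, 0, 0],
    [0, 0, 0],
    [0, 0, 0],
    [0, 0, 0],
    [0, 0, 0],
    [0, 0, 0],
    [0, 0, 0],
    [0, 0, 0],
  ],
)

```text
clock: 16.08
eef_pos: [410.9, 113.9, 362.9]
tcp_rot: [-3.142, 0.0, 3.111]
contact_force: [0.2, 0.9, -3.6]
opening: 0.201
grasp_force: 59.3
```

Call:
carry_out(
  delta_pos=[
    [-0.0026, -0.018, 0],
    [-0.0055, -0.038, 0],
    [-0.0084, -0.058, 0],
    [-0.0113, -0.078, 0],
    [-0.0142, -0.098, 0],
    [-0.0171, -0.118, 0],
    [-0.02, -0.138, 0],
    [-0.0229, -0.158, 0],
  ],
  rot=[
    [0, 0, 0],
    [0, 0, 0],
    [0, 0, 0],
    [0, 0, 0],
    [0, 0, 0],
    [0, 0, 0],
    [0, 0, 0],
    [0, 0, 0],
  ],
)

```text
clock: 17.08
eef_pos: [428.8, -45.1, 362.8]
tcp_rot: [-3.141, 0.0, 3.111]
contact_force: [-0.2, -0.7, -3.8]
opening: 0.201
grasp_force: 59.3
```

Call:
carry_out(
  delta_pos=[
    [-0.0029, -0.02, 0],
    [-0.0058, -0.04, 0],
    [-0.0087, -0.06, 0],
    [-0.0116, -0.08, 0],
    [-0.0145, -0.1, 0],
    [-0.0174, -0.12, 0],
    [-0.0203, -0.14, 0],
    [-0.0232, -0.16, 0],
  ],
  rot=[
    [0, 0, 0],
    [0, 0, 0],
    [0, 0, 0],
    [0, 0, 0],
    [0, 0, 0],
    [0, 0, 0],
    [0, 0, 0],
    [0, 0, 0],
  ],
)

```text
clock: 18.08
eef_pos: [447.1, -205.7, 362.8]
tcp_rot: [-3.142, -0.0, 3.111]
contact_force: [1.1, 0.8, -4.1]
opening: 0.201
grasp_force: 59.3
```

Call:
carry_out(
  delta_pos=[
    [-0.0029, -0.02, 0],
    [-0.0057, -0.039, 0],
    [-0.0081, -0.056, 0],
    [-0.0105, -0.072, 0],
    [-0.0126, -0.087, 0],
    [-0.0145, -0.1, 0],
    [-0.0163, -0.112, 0],
    [-0.0177, -0.122, 0],
  ],
  rot=[
    [0, 0, 0],
    [0, 0, 0],
    [0, 0, 0],
    [0, 0, 0],
    [0, 0, 0],
    [0, 0, 0],
    [0, 0, 0],
    [0, 0, 0],
  ],
)

```text
clock: 19.08
eef_pos: [461.3, -327.4, 362.7]
tcp_rot: [3.142, -0.0, 3.111]
contact_force: [-0.1, 0.9, -4.1]
opening: 0.205
grasp_force: 59.3
```

Call:
carry_out(
  delta_pos=[
    [-0.0013, -0.009, 0],
    [-0.0024, -0.017, 0],
    [-0.0033, -0.023, 0],
    [-0.0038, -0.027, 0],
    [-0.0041, -0.029, 0],
    [-0.0041, -0.029, 0],
    [-0.0041, -0.029, 0],
    [-0.0041, -0.029, 0],
  ],
  rot=[
    [0, 0, 0],
    [0, 0, 0],
    [0, 0, 0],
    [0, 0, 0],
    [0, 0, 0],
    [0, 0, 0],
    [0, 0, 0],
    [0, 0, 0],
  ],
)

```text
clock: 20.08
eef_pos: [464.5, -355.7, 362.8]
tcp_rot: [3.142, 0.0, 3.111]
contact_force: [-0.3, -0.8, -4.2]
opening: 0.201
grasp_force: 59.3
```

Run:
```python
from h import *
mv([464,-356,350],3.11)
im=r.grab_frame('top'); a=cv2.resize(im[150:270,360:520],(400,300),interpolation=2)
im=r.grab_frame('wrist'); b=cv2.resize(im[0:420],(400,300))
im=r.grab_frame('scene'); cv2.imwrite('pics/s6.png',im)
cv2.imwrite('pics/c6.png',np.vstack([np.hstack([a,b]),cv2.resize(im[130:280,200:560],(800,300),interpolation=2)]))
```

```text
at [ 464.5 -355.7  362.8] [3.142 0.    3.111] t 20.07 delta [ 0.0005 -0.0003  0.0128] rot [0.  0.  0.1] q6 -2.2
```

View pics/c6.png

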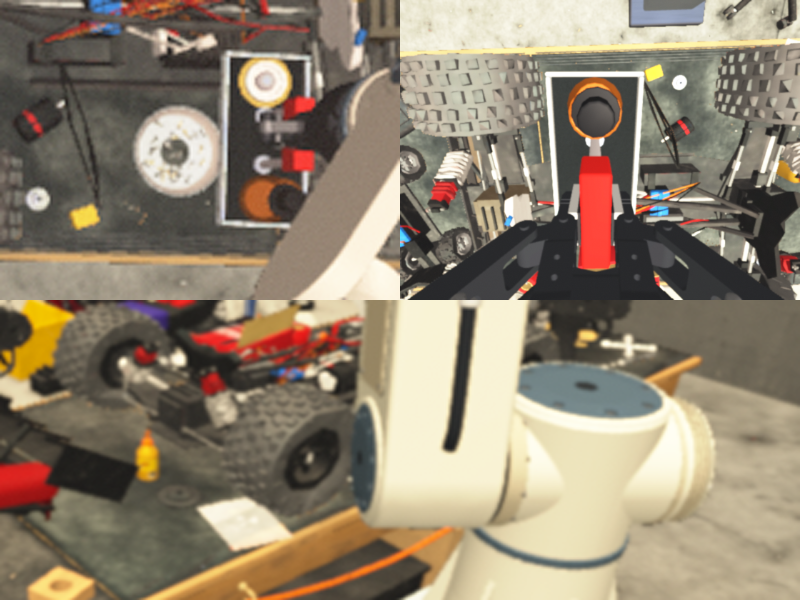

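Run:
```python
from h import *
K,P=info('top'); print(proj(K,P,[464.5,-355.7,275]),proj(K,P,[464,-356,15]), r.sense()['qvel'].round(3))
print(atz(K,P,(466.4,206),279))
r.sign_off()
```

```text
[465.00759761 205.41600306] [431.88913644 210.36780943] [-0.001 -0.    -0.     0.002  0.001  0.   ]
[ 462.89084691 -357.56467492  279.        ]
the job is handed in; nothing more can be done
```

I seated the stopper in the flask and handed the job in at about 20 s, with the tray held level over the screw dish, underside about 265 mm up and its middle about 2 mm from the dish's by the top camera; the judge's verdict was not shown.

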